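# Shim the rocking banknote counter

### The job

The banknote counter rocks because its front-left foot is too short. Push the wooden wedge along the desk, thin end first, under that foot until it is snug and the rocking is gone, without jacking the machine up or shoving it along; then press firmly down for about a second on the top of that corner to check that it no longer rocks, and take the hand away. Use only the fingertips: do not pick up the wedge or the machine, and leave everything else on the desk where it stands.

Things in the scene. Friction and masses are not known exactly. Their poses are not given: they have to be found in the camera images.
- counter: Banknote counter, loose grey machine, 2.6 kg. Origin: under its middle at desk level; -x front (to the robot), +y left, z up. Low base 220 (x) x 240 (y) mm, flat top 75 mm above the desk, underside 16 mm above it. A tower 200 mm wide, 175 mm high stands on the back (x +10 to +107 mm). Feet at x +-80, y +-90 mm; three stand on the desk, the front-left one (-80, +90) is too short.
- counter_foot (a point): Lowest point of the short domed foot (dome radius 12 mm), 8 mm clear of the desk, 30 mm in from the machine's left and front faces. The machine stands level on the other three feet, but 2 to 3 N down on this corner rocks it 4 degrees, until this foot hits the desk.
- counter_corner (a point): Point on the flat top of the base, 75 mm above the desk, straight above the short foot, 30 mm in from the left and front edges; the tower begins 90 mm behind it (machine +x). Press here; a firm press is 8 to 15 N, held for about a second.
- wedge: Loose wooden wedge, 70 g, flat on the desk left of the machine, tip roughly towards the short foot. 120 mm long (x), 46 mm wide (y). Origin: middle of its underside, z up. Tip at +x, 2 mm thick; even slope up to the upright back face at -x, 22 mm high. Slope and foot meet when the foot is 35 mm behind the tip (wedge x = +25 mm): there the push rises from under 1 N to over 5 N. It stays put.
- wedge_tip (a point): Middle of the wedge's thin tip edge, at the desk.
- wedge_back (a point): Centre of the wedge's thick upright back face (46 mm wide, 22 mm high), 11 mm above the desk: the face to push on.
- stamp: Bystander: office stamp with wooden knob, 40 x 60 mm, 85 mm high, origin under its middle.
- stapler: Bystander: black stapler 140 x 36 mm, 60 mm high, long along its x, origin under its middle.
- mouse: Bystander: black computer mouse 105 x 60 x 33 mm on a flat blue mat, origin under its middle.
- sanitiser: Bystander: blue pump bottle, 76 mm diameter, 185 mm high, origin under its middle.
- flask: Bystander: glass water bottle with steel cap, 62 mm diameter, 190 mm high, origin under its middle.
- mug: Bystander: white mug, 80 mm diameter, 90 mm high, origin under its middle.
- punch: Bystander: black and steel hole punch 100 x 55 mm, 65 mm high, origin under its middle.

How it is judged:
By the outcome, as a careful person would: the job done as asked, in the order asked, and still so for the second after the job is handed in, with the robot touching nothing.
It also fails if it takes over 51 s, if anything falls off the work surface, if the arm or the gripper's body presses on something with over 40 N, if the wrist force passes 120 N, or if a joint passes its speed limit or range.

### The arm

A 6-joint arm with a two-finger parallel gripper is mounted at the origin on the work surface. World frame = base frame: x ahead of the robot, y to its left, z up, the work surface at z = 0. Lengths are in m, angles in rad, forces in N, time in s.
With the tool pointing down it reaches from about 0.25 to 0.775 m from the base axis. Payload 4 kg.
Tool frame: the origin (TCP) lies at the very end of the fingers, on their centre line; the grasp point (between the pads) lies 19 mm behind it (robot.hold_point_z is the distance from the TCP to the grasp point, in m); z points along the fingers, y is the line along which they close (so a half turn about z gives the same grasp; the last joint's range is limited). The gripper opens to 94 mm and grips with 3 to 60 N. Pads are 16 mm wide; open, the fingers measure 119 mm over their backs; the gripper's body (75 mm by 177 mm) begins 78 mm behind the grasp point.
Start: joints at [1.017, 0.087, 1.371, -0, 1.684, -0.103], TCP at [0.24, 0.495, 0.206] pointing down, gripper open.
Joint ranges: [-3.1, 3.1], [-0.76, 2.03], [0.27, 2.55], [-1.08, 4.22], [0.17, 2.65], [-2.57, 2.57]. Speed limits (rad/s): [2.79, 2.79, 3.14, 3.14, 3.14, 3.14].

### API

Orientations are given as [roll, pitch, yaw] about the fixed x, y, z axes, in that order (R = Rz(yaw) Ry(pitch) Rx(roll)).
In Python, from bench import robot gives the robot as it stands.
- The arm moves only by the tool carry_out, never from a script. Its argument "steps" is a list of rows, each a list of 3 entries, a list of its own where there are three numbers: the shift along the tool's x, y, z in m, then the turn about the tool's z in units of 10 degrees (1.0 is 10 degrees), then the closure, from -1 (fully open) to 1 (shut). In form: [[[tx, ty, tz], roll, jaw], ...]. A call has 1 to 10 rows; each row is the pose to reach, as a shift and turn from the pose commanded when the call began, along the tool's axes at that moment; what a row does not reach only later rows make up. A row lasts 1/8 s, in which the tool goes at most 62.5 mm and 10.7 degrees, less where a joint would pass 70% of its speed; a pose out of reach is approached as far as the arm can. A call with a gripper value outside its range is refused whole. The fingers move at their own pace and stop on an object; the grip force is fixed at half the most. Time passes only in rows, so rows that repeat a pose let the fingers close. It gives the time, the measured TCP pose, the force, the opening and the grip force at its end, in the units of the state.
- robot.get_obs(): the state, without advancing time (a new reading comes with each control period).
- robot.snapshot(name): name is "side" or "top" or "wrist"; returns a dict with "image" (400x640x3 uint8, red, green, blue), "z_map" (400x640 float32, m along the optical axis (not along the pixel's ray), 0 where there is no reading), "mtx" (3x3 intrinsics, pixels), "R" (3x3) and "t" (3): a world point X has camera coordinates R X + t. Camera axes: x right, y down, z forward; pixel columns grow to the right and rows downward; lengths in m; the calibration is good to about 2 mm. A picture is of the moment at which its call begins.
- robot.close_job(): hands the job in; it is judged then, once.
The state is a dict: "time": time; "joint_positions": joint angles; "qvel": joint speeds; "joint_torque": joint torques, N m; "tool_pos": TCP position; "ee_rot": TCP orientation; "wrist_force": force on the tool from outside, world axes, zero at the start; "wrist_torque": the same for the moment, N m; "width": finger opening in m; "finger_force": force on a finger pad.
Only numpy, scipy, OpenCV 4.12 (cv2) and the standard library are available. Lean on these libraries where they do the work, as an engineer would, in place of code of your own. Each camera call takes 0.05 s, during which the arm holds its last target. There are 200 camera calls.

## Working session

There is one attempt and no reset: what is moved stays moved. The work goes in short steps, Python scripts to look and compute and a tool call to move; the robot and the scene stay as the last step left them, time stands still between calls to the robot, and variables do not carry over. Pictures are saved under pics/ and viewed, at most 10 in all, crops included, and the job is handed in when it is done.

Besides the shell and the picture viewer there is one more tool, called after "Request:" by a JSON object that holds its "fn" and its "kwargs". carry_out: Moves the arm, as the interface text tells. Its arguments: {"type":"object","properties":{"steps":{"type":"array","items":{"type":"array"}}},"required":["steps"]}

```bash
mkdir -p pics; cat > h.py <<'E'
import numpy as np, cv2
from bench import robot
def snap(n):
    s=robot.snapshot(n); return s
def save(s,f): cv2.imwrite('pics/'+f,cv2.cvtColor(s['image'],cv2.COLOR_RGB2BGR))
def ray(s,u,v,h):
    d=s['R'].T@np.linalg.inv(s['mtx'])@np.array([u,v,1.]); c=-s['R'].T@s['t']
    return c+d*(h-c[2])/d[2]
def cloud(s):
    z=s['z_map']; v,u=np.indices(z.shape); P=np.stack([u*z,v*z,z],-1)@np.linalg.inv(s['mtx']).T
    return (P-s['t'])@s['R']
E
python3 - <<'E'
from h import *
s=snap('top');save(s,'top.png');t=snap('side');save(t,'side.png')
o=robot.get_obs();print(o['time'],o['tool_pos'],o['ee_rot'],o['width'],o['wrist_force'])
for q in(s,t):print(-q['R'].T@q['t'],q['mtx'][0,0])
E
```

```text
0.1 [0.23938711 0.49463546 0.20443187] [-3.13963128e+00 -1.94306030e-04  2.69076548e+00] 0.09445497557220495 [-1.27897186 -0.19870204 -0.28005923]
[0.16857588 0.01409379 1.74729469] 463.5162463327853
[0.40953646 1.07849956 0.99381076] 439.21978330058676
```

View pics/top.png

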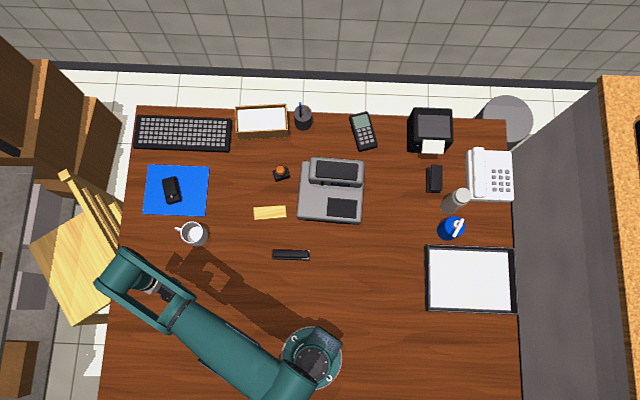

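View pics/side.png

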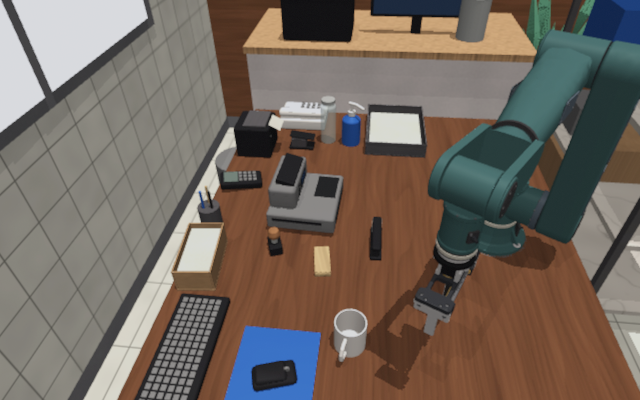

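The top view shows the wedge at (270,212), the counter at (331,190), the stamp at (281,173), the stapler at (291,254) and the mug at (192,233). The side view shows the wedge at (322,261), with the counter's left face beyond it.

```bash
python3 - <<'E'
from h import *
for n,box in(('top',(235,195,300,228)),('side',(300,235,345,285))):
    s=snap(n);C=cloud(s);hsv=cv2.cvtColor(s['image'],cv2.COLOR_RGB2HSV)
    x0,y0,x1,y1=box
    m=cv2.inRange(hsv,(12,50,150),(35,200,255));k=np.zeros_like(m);k[y0:y1,x0:x1]=m[y0:y1,x0:x1]
    c=max(cv2.findContours(k,0,1)[0],key=cv2.contourArea)
    r=cv2.minAreaRect(c);print(n,'wedge px',r)
    q=cv2.approxPolyDP(c,3,True)[:,0];print([(tuple(p),ray(s,*p,0.0).round(4)[:2],C[p[1],p[0]].round(3)) for p in q])
    P=C[k>0];rc=cv2.minAreaRect(P[:,:2].astype(np.float32));print('cloud rect',rc)
    A=np.c_[P[:,:2],np.ones(len(P))];print('plane',np.linalg.lstsq(A,P[:,2],rcond=None)[0],P[:,2].min(),P[:,2].max())
    # counter top plane
    z=C[...,2];b=((z>.068)&(z<.082)&(C[...,0]>.4)&(C[...,0]<.85)&(C[...,1]>-.25)&(C[...,1]<.2)).astype(np.uint8)
    n_,L,st,_=cv2.connectedComponentsWithStats(b);i=1+np.argmax(st[1:,4]);P=C[L==i]
    rc=cv2.minAreaRect(P[:,:2].astype(np.float32));print('ctr',rc,cv2.boxPoints(rc).round(4).tolist(),P[:,2].mean(),len(P))
    z=C[...,2];b=((z>.168)&(z<.19)&(C[...,0]>.4)&(C[...,0]<.95)&(C[...,1]>-.25)&(C[...,1]<.2)).astype(np.uint8)
    P=C[b>0]
    if len(P): rc=cv2.minAreaRect(P[:,:2].astype(np.float32));print('tower',rc,cv2.boxPoints(rc).round(4).tolist(),P[:,2].mean())
    for nm,(u,v) in dict(top=dict(stamp=(281,173),stapler=(291,254),mug=(192,233)),side=dict(stamp=(275,240),stapler=(376,238),mug=(350,335)))[n].items(): print(nm,C[v,u].round(3))
    cr=s['image'][135:275,165:385] if n=='top' else s['image'][140:300,230:400]
    cv2.imwrite(f'pics/c_{n}.png',cv2.cvtColor(cv2.resize(cr,None,fx=3.5,fy=3.5,interpolation=2),cv2.COLOR_RGB2BGR))
E
```

```text
top wedge px ((269.3441162109375, 211.97352600097656), (13.038405418395996, 33.056190490722656), 85.60128784179688)
[((np.int32(285), np.int32(205)), array([0.5537, 0.1243]), array([0.553, 0.124, 0.001])), ((np.int32(253), np.int32(207)), array([0.5408, 0.2472]), array([ 0.542,  0.248, -0.007])), ((np.int32(254), np.int32(219)), array([0.494 , 0.2402]), array([ 0.495,  0.241, -0.006])), ((np.int32(285), np.int32(217)), array([0.5065, 0.1219]), array([0.506, 0.122, 0.004]))]
cloud rect ((0.36023592948913574, 0.13381396234035492), (0.42204979062080383, 0.16167840361595154), 11.030118942260742)
plane [-4.018187   -0.71333621  2.24111184] -0.008561452869858453 1.7472946871589339
ctr ((0.5972825884819031, -0.04836577922105789), (0.23847465217113495, 0.2176274210214615), 86.974609375) [[0.4823000133037567, -0.16169999539852142], [0.6996999979019165, -0.17319999635219574], [0.7121999859809875, 0.06499999761581421], [0.4948999881744385, 0.07639999687671661]] 0.07428263628645954 2138
tower ((0.6525146961212158, -0.06285934895277023), (0.14912539720535278, 0.058526452630758286), 86.91363525390
[... 883 characters left out ...]
779
ctr ((0.6000372171401978, -0.0442759245634079), (0.24378953874111176, 0.21850937604904175), 87.30384826660156) [[0.4851999878883362, -0.16089999675750732], [0.7034000158309937, -0.1712000072002411], [0.714900016784668, 0.0723000019788742], [0.4966000020503998, 0.08259999752044678]] 0.07372606944488852 2060
tower ((0.6634817123413086, -0.05888741463422775), (0.14915907382965088, 0.03787733614444733), 86.62933349609375) [[0.6402000188827515, -0.13220000267028809], [0.6779999732971191, -0.13449999690055847], [0.6868000030517578, 0.014399999752640724], [0.6489999890327454, 0.016699999570846558]] 0.17090111919787365
stamp [0.67  0.153 0.047]
stapler [0.365 0.118 0.052]
mug [0.422 0.433 0.007]
```

View pics/c_top.png

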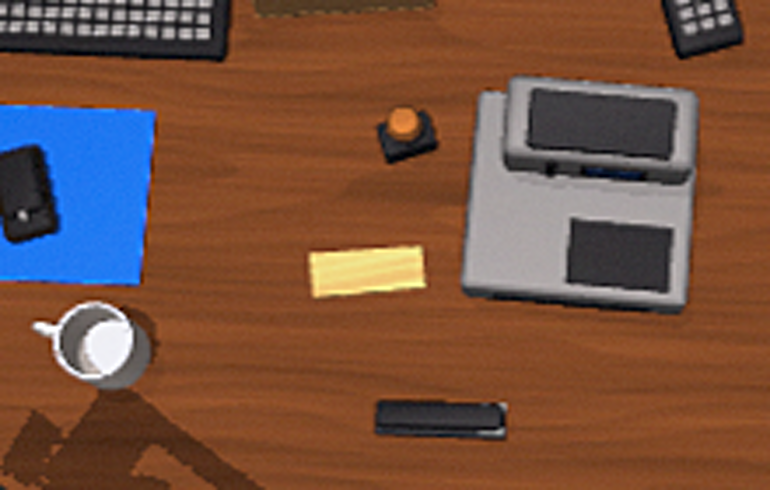

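Request:
{"fn": "carry_out", "kwargs": {"steps": [[[-0.06,-0.015,0],1,0.6],[[-0.12,-0.03,0],2,0.6],[[-0.18,-0.045,0],3,0.6],[[-0.24,-0.06,0],4,0.6],[[-0.3,-0.075,0],5,0.6],[[-0.34,-0.0815,0],5.61,0.6],[[-0.34,-0.0815,0.03],5.61,0.6],[[-0.34,-0.0815,0.08],5.61,0.6],[[-0.34,-0.0815,0.1],5.61,0.6],[[-0.34,-0.0815,0.1],5.61,0.6]]}}

```text
time: 1.45
tool_pos: [0.5085, 0.2728, 0.1028]
ee_rot: [-3.136, 0.001, 1.712]
wrist_force: [-0.4, 0.3, 0.6]
width: 0.0186
finger_force: 0.0
```

```bash
python3 - <<'E'
from h import *
s=snap('wrist');save(s,'w1.png')
o=robot.get_obs();print(o['time'],o['tool_pos'],o['ee_rot'],o['width'],o['wrist_force'],o['joint_positions'])
E
```

```text
1.5 [0.50977134 0.27341752 0.10490172] [-3.14000338e+00  3.26912507e-04  1.71163950e+00] 0.018482508562671338 [ 0.12116978 -0.55334     0.96373892] [3.94253961e-01 1.91381855e-01 1.45441297e+00 8.21914308e-05
 1.49741830e+00 2.53404954e-01]
```

View pics/w1.png

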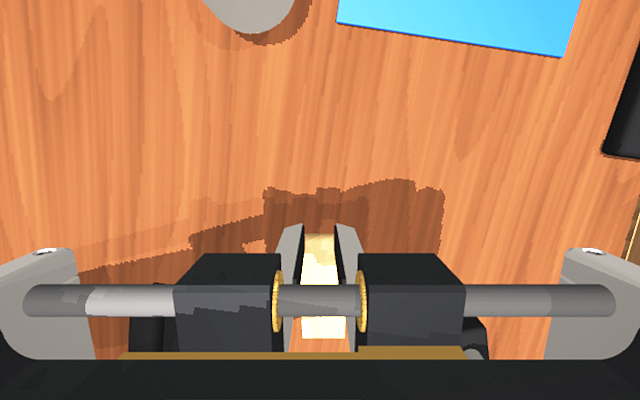

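The wrist view shows the wedge between and below the fingertips (about (322,240)), with its back face lined up with the finger line. I'll descend behind it.

Request:
{"fn": "carry_out", "kwargs": {"steps": [[[0,0,0.04],0,0.6],[[0,0,0.08],0,0.6],[[0,0,0.095],0,0.6],[[0,0,0.096],0,0.6],[[-0.005,0,0.096],0,0.6],[[-0.01,0,0.096],0,0.6],[[-0.015,0,0.096],0,0.6],[[-0.015,0,0.096],0,0.6]]}}

```text
time: 2.5
tool_pos: [0.5126, 0.2583, 0.01]
ee_rot: [3.141, -0.0, 1.711]
wrist_force: [-0.2, -0.1, 0.7]
width: 0.0188
finger_force: 0.0
```

```bash
python3 - <<'E'
from h import *
s=snap('side')
cv2.imwrite('pics/s2.png',cv2.cvtColor(cv2.resize(s['image'][170:320,240:420],None,fx=4,fy=4,interpolation=2),cv2.COLOR_RGB2BGR))
for i in range(3):
  o=robot.get_obs();print(o['time'],o['tool_pos'],o['ee_rot'],o['width'],o['wrist_force'])
E
```

```text
2.55 [0.5125107  0.25852556 0.00985045] [ 3.14101063e+00 -3.14763274e-04  1.71103855e+00] 0.019152498576746464 [-0.4394391  -0.77387398 -0.28623995]
2.55 [0.5125107  0.25852556 0.00985045] [ 3.14101063e+00 -3.14763274e-04  1.71103855e+00] 0.019152498576746464 [-0.4394391  -0.77387398 -0.28623995]
2.55 [0.5125107  0.25852556 0.00985045] [ 3.14101063e+00 -3.14763274e-04  1.71103855e+00] 0.019152498576746464 [-0.4394391  -0.77387398 -0.28623995]
```

View pics/s2.png

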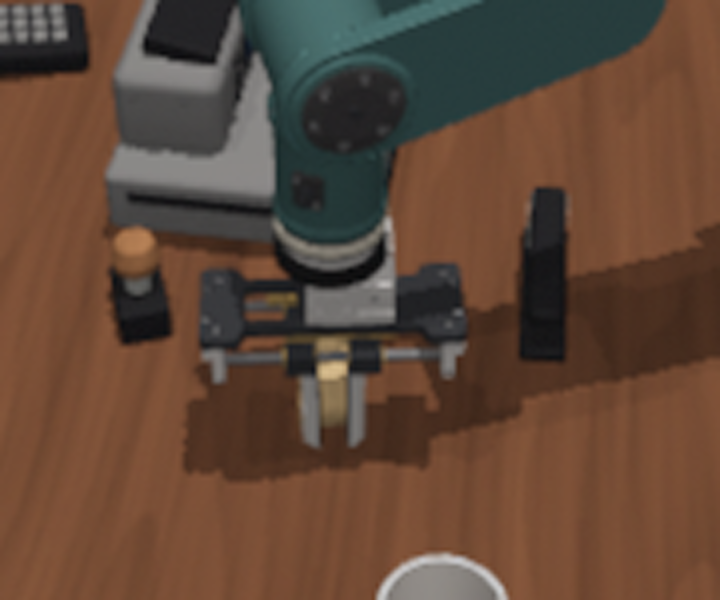

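The side view shows the fingertips (about (312,440) and (357,440)) straddling the wedge's back face, the machine untouched. Next is a gently curved push toward the foot.

Request:
{"fn": "carry_out", "kwargs": {"steps": [[[-0.006,0,0],0,0.6],[[-0.011,0,0],0,0.6],[[-0.018,0,0],0.06,0.6],[[-0.025,-0.0002,0],0.11,0.6],[[-0.032,-0.0004,0],0.16,0.6],[[-0.039,-0.0006,0],0.2,0.6],[[-0.046,-0.0009,0],0.25,0.6],[[-0.053,-0.0013,0],0.3,0.6],[[-0.06,-0.0017,0],0.35,0.6],[[-0.06,-0.0017,0],0.35,0.6]]}}

```text
time: 3.8
tool_pos: [0.5191, 0.1985, 0.0095]
ee_rot: [3.141, 0.0, 1.65]
wrist_force: [-0.2, 0.2, 0.6]
width: 0.0187
finger_force: 0.0
```

```bash
python3 - <<'E'
from h import *
s=snap('side')
cv2.imwrite('pics/s3.png',cv2.cvtColor(cv2.resize(s['image'][180:300,250:400],None,fx=5,fy=5,interpolation=2),cv2.COLOR_RGB2BGR))
o=robot.get_obs();print(o['time'],o['tool_pos'],o['ee_rot'],o['width'],o['wrist_force'])
C=cloud(s);hsv=cv2.cvtColor(s['image'],cv2.COLOR_RGB2HSV)
m=cv2.inRange(hsv,(12,50,90),(35,200,255));ok=(m>0)&(abs(C[...,0]-.52)<.05)&(abs(C[...,1]-.13)<.12)&(C[...,2]<.03)
for y in np.arange(.06,.2,.01):
  P=C[ok&(abs(C[...,1]-y)<.005)]
  if len(P): print(y.round(3),P[:,0].min().round(4),P[:,0].max().round(4),P[:,2].mean().round(4))
E
```

```text
3.85 [0.51909148 0.19884131 0.00956162] [ 3.14146282e+00 -1.02707916e-04  1.65008773e+00] 0.018714747151143938 [ 0.12649212 -0.14071406  0.22632387]
0.08 0.4899 0.4932 -0.0037
0.09 0.521 0.5369 0.005
0.1 0.5198 0.5396 0.007
0.11 0.4903 0.4906 -0.0026
0.12 0.5174 0.5331 0.0091
0.13 0.5163 0.5358 0.0106
0.14 0.4999 0.5314 0.0127
0.15 0.4989 0.5297 0.0143
0.16 0.5132 0.5477 0.0143
0.17 0.5118 0.5469 0.015
0.18 0.5108 0.5453 0.0168
0.19 0.5102 0.5442 0.0123
```

View pics/s3.png

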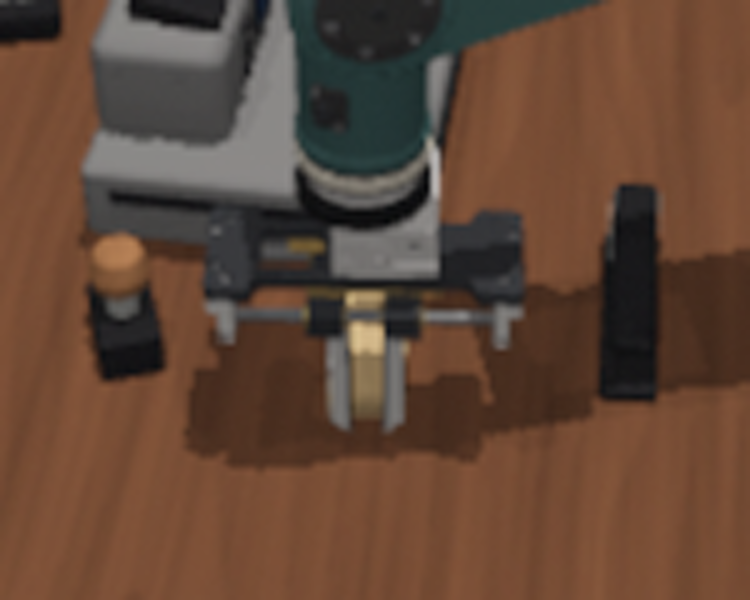

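The side view shows the wedge between the fingers at (370,390), its tip now going under the counter, with the stamp and stapler undisturbed. I'll continue the curve to just short of the expected contact.

Request:
{"fn": "carry_out", "kwargs": {"steps": [[[-0.006,0,0],0.04,0.6],[[-0.012,-0.0001,0],0.09,0.6],[[-0.018,-0.0002,0],0.13,0.6],[[-0.024,-0.0004,0],0.18,0.6],[[-0.03,-0.0006,0],0.22,0.6],[[-0.035,-0.0008,0],0.26,0.6],[[-0.039,-0.001,0],0.29,0.6],[[-0.043,-0.0012,0],0.31,0.6],[[-0.045,-0.0013,0],0.33,0.6],[[-0.045,-0.0013,0],0.33,0.6]]}}

```text
time: 5.1
tool_pos: [0.5212, 0.1538, 0.0094]
ee_rot: [-3.141, 0.0, 1.593]
wrist_force: [1.1, -0.2, 0.1]
width: 0.0189
finger_force: 0.0
```

Request:
{"fn": "carry_out", "kwargs": {"steps": [[[-0.001,0,0],0.01,0.6],[[-0.002,0,0],0.02,0.6],[[-0.003,-0.0001,0],0.02,0.6],[[-0.004,-0.0001,0],0.03,0.6],[[-0.005,-0.0001,0],0.03,0.6],[[-0.006,-0.0001,0],0.04,0.6],[[-0.006,-0.0001,0],0.04,0.6]]}}

```text
time: 5.98
tool_pos: [0.5214, 0.148, 0.0095]
ee_rot: [3.142, 0.0, 1.586]
wrist_force: [0.3, 0.3, 0.5]
width: 0.019
finger_force: 0.0
```

Request:
{"fn": "carry_out", "kwargs": {"steps": [[[-0.001,0,0],0,0.6],[[-0.002,0,0],0.01,0.6],[[-0.002,0,0],0.01,0.6]]}}

```text
time: 6.35
tool_pos: [0.5214, 0.146, 0.0096]
ee_rot: [3.141, 0.0, 1.584]
wrist_force: [0.5, 0.9, 0.2]
width: 0.0187
finger_force: 0.0
```

Request:
{"fn": "carry_out", "kwargs": {"steps": [[[-0.001,0,0],0,0.6],[[-0.002,0,0],0.01,0.6],[[-0.002,0,0],0.01,0.6]]}}

```text
time: 6.72
tool_pos: [0.5215, 0.144, 0.0095]
ee_rot: [3.141, -0.0, 1.582]
wrist_force: [0.1, -0.3, 0.5]
width: 0.0186
finger_force: 0.1
```

Still free; continue in 1 mm steps.

Request:
{"fn": "carry_out", "kwargs": {"steps": [[[-0.001,0,0],0,0.6],[[-0.001,0,0],0,0.6]]}}

```text
time: 6.98
tool_pos: [0.5215, 0.1433, 0.0095]
ee_rot: [3.141, -0.0, 1.582]
wrist_force: [-0.6, 0.9, 0.6]
width: 0.0184
finger_force: 0.5
```

Request:
{"fn": "carry_out", "kwargs": {"steps": [[[-0.001,0,0],0,0.6],[[-0.001,0,0],0,0.6]]}}

```text
time: 7.22
tool_pos: [0.5214, 0.1425, 0.0095]
ee_rot: [3.141, -0.001, 1.583]
wrist_force: [-1.0, 2.2, 0.7]
width: 0.0187
finger_force: 1.1
```

Request:
{"fn": "carry_out", "kwargs": {"steps": [[[-0.0005,0,0],0,0.6],[[-0.001,0,0],0,0.6],[[-0.001,0,0],0,0.6]]}}

```text
time: 7.6
tool_pos: [0.5214, 0.1415, 0.0095]
ee_rot: [3.141, -0.001, 1.583]
wrist_force: [0.2, 4.2, 0.5]
width: 0.0189
finger_force: 2.0
```

Request:
{"fn": "carry_out", "kwargs": {"steps": [[[-0.0005,0,0],0,0.6],[[-0.0005,0,0],0,0.6]]}}

```text
time: 7.85
tool_pos: [0.5214, 0.141, 0.0095]
ee_rot: [3.141, -0.001, 1.583]
wrist_force: [-0.7, 4.8, 0.4]
width: 0.0187
finger_force: 2.5
```

```bash
python3 - <<'E'
from h import *
for n in('side','top'):
    s=snap(n);C=cloud(s);z=C[...,2];b=((z>.066)&(z<.085)&(C[...,0]>.4)&(C[...,0]<.85)&(C[...,1]>-.25)&(C[...,1]<.1)).astype(np.uint8)
    n_,L,st,_=cv2.connectedComponentsWithStats(b);i=1+np.argmax(st[1:,4]);P=C[L==i]
    print(cv2.minAreaRect(P[:,:2].astype(np.float32)));A=np.c_[P[:,:2]-[.6,-.05],np.ones(len(P))];print(np.linalg.lstsq(A,P[:,2],rcond=None)[0],len(P))
o=robot.get_obs();print(o['time'],o['tool_pos'],o['wrist_force'])
E
```

```text
((0.6559523940086365, -0.0382457971572876), (0.15262144804000854, 0.22791366279125214), 12.388385772705078)
[ 0.00605136 -0.00318131  0.07378998] 645
((0.5977237224578857, -0.0487394779920578), (0.2395312637090683, 0.21778877079486847), 87.07573699951172)
[-0.00156479 -0.00327465  0.07411908] 2337
7.95 [0.52145478 0.14102151 0.00953497] [-0.24655165  4.5559488   0.88904074]
```

Request:
{"fn": "carry_out", "kwargs": {"steps": [[[-0.0005,0,0],0,0.6],[[-0.0005,0,0],0,0.6]]}}

```text
time: 8.2
tool_pos: [0.5215, 0.1406, 0.0096]
ee_rot: [3.141, -0.001, 1.583]
wrist_force: [-0.2, 6.6, 0.4]
width: 0.0186
finger_force: 2.7
```

Request:
{"fn": "carry_out", "kwargs": {"steps": [[[0.01,0,0],0,0.6],[[0.03,0,0],0,0.6],[[0.04,0,0],0,0.6],[[0.04,0,-0.05],0,0.6],[[0.04,0,-0.1],0,0.6],[[0.04,0,-0.15],0,1],[[0.04,0,-0.15],0,1]]}}

```text
time: 9.07
tool_pos: [0.5239, 0.1812, 0.1654]
ee_rot: [3.131, -0.002, 1.583]
wrist_force: [0.1, -0.2, -0.0]
width: 0.0025
finger_force: 0.0
```

```bash
python3 - <<'E'
from h import *
s=snap('side');t=snap('top')
a=cv2.resize(s['image'][180:280,250:370],None,fx=5,fy=5,interpolation=2);b=cv2.resize(t['image'][145:245,245:375],(650,500),interpolation=2)
cv2.imwrite('pics/s4.png',cv2.cvtColor(cv2.resize(np.hstack([a,b]),(800,320)),cv2.COLOR_RGB2BGR))
C=cloud(s);hsv=cv2.cvtColor(s['image'],cv2.COLOR_RGB2HSV)
m=cv2.inRange(hsv,(12,50,90),(35,200,255));ok=(m>0)&(abs(C[...,0]-.52)<.05)&(abs(C[...,1]-.11)<.04)&(C[...,2]<.03)&(C[...,2]>.003)
for y in np.arange(.07,.15,.01):
  P=C[ok&(abs(C[...,1]-y)<.005)]
  if len(P): print(y.round(3),P[:,0].min().round(4),P[:,0].max().round(4),P[:,2].mean().round(4))
o=robot.get_obs();print(o['time'],o['tool_pos'],o['ee_rot'],o['width'],o['wrist_force'],o['joint_positions'])
z=C[...,2];b=((z>.066)&(z<.085)&(C[...,0]>.4)&(C[...,0]<.85)&(C[...,1]>-.25)&(C[...,1]<.1)).astype(np.uint8)
n_,L,st,_=cv2.connectedComponentsWithStats(b);i=1+np.argmax(st[1:,4]);P=C[L==i];print(cv2.minAreaRect(P[:,:2].astype(np.float32)),len(P))
E
```

```text
0.07 0.5003 0.5389 0.0117
0.08 0.4992 0.5439 0.0149
0.09 0.4982 0.5432 0.014
0.1 0.498 0.5418 0.0159
0.11 0.4999 0.5506 0.0169
0.12 0.4986 0.5428 0.0188
0.13 0.4978 0.5421 0.0142
0.14 0.5346 0.541 0.0182
9.175 [0.5210118  0.1804524  0.15964639] [3.14081703e+00 2.89370910e-04 1.58303338e+00] 0.0003734514977463586 [-0.24542695 -0.69467044 -0.31887758] [ 2.30874262e-01  1.03099641e-01  1.44420971e+00 -4.50832046e-04
  1.59358890e+00  2.18626670e-01]
((0.6331906914710999, 0.02062308043241501), (0.10947471857070923, 0.16116246581077576), 88.71891784667969) 751
```

View pics/s4.png

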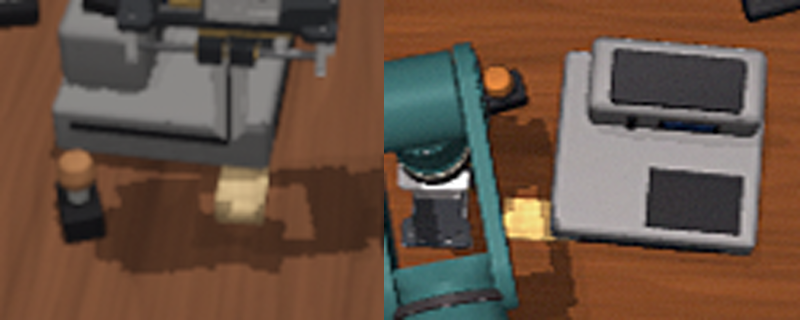

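The view shows the wedge lying straight under the counter's left-front corner ((242,195) in the left crop, (528,218) in the right), with the machine in place. Next I turn the closed fingers along the machine's y and hover over the corner.

Request:
{"fn": "carry_out", "kwargs": {"steps": [[[-0.015,0,0],-1,1],[[-0.03,0,0],-2,1],[[-0.05,0,0],-3,1],[[-0.07,0,0],-4,1],[[-0.09,0.0004,0],-5,1],[[-0.11,0.0004,0],-6,1],[[-0.125,0.0004,0.02],-7,1],[[-0.1335,0.0004,0.04],-8,1],[[-0.1335,0.0004,0.06],-8.6,1],[[-0.1335,0.0004,0.07],-8.6,1]]}}

```text
time: 10.42
tool_pos: [0.5207, 0.0466, 0.0858]
ee_rot: [-3.141, -0.007, 3.082]
wrist_force: [0.2, -0.3, 0.2]
width: 0.0003
finger_force: 0.0
```

```bash
python3 - <<'E'
from h import *
t=snap('top');C=cloud(t)
o=robot.get_obs();print(o['time'],o['tool_pos'],o['ee_rot'],o['width'],o['wrist_force'],o['joint_positions'])
z=C[...,2];b=((z>.066)&(z<.085)&(C[...,0]>.4)&(C[...,0]<.85)&(C[...,1]>-.25)&(C[...,1]<.1)).astype(np.uint8)
n_,L,st,_=cv2.connectedComponentsWithStats(b);i=1+np.argmax(st[1:,4]);P=C[L==i];print(cv2.minAreaRect(P[:,:2].astype(np.float32)),len(P),P[:,2].mean())
E
```

```text
10.475 [0.52039144 0.04677619 0.08517894] [-3.1412836  -0.00737263  3.08173672] 0.0005620720464618248 [-0.87415199 -0.83391821 -0.02668168] [-1.88902627e-02  8.75968254e-02  1.61202395e+00 -6.90941825e-06
  1.44935099e+00 -1.52983093e+00]
((0.5639886856079102, -0.09245644509792328), (0.1488649696111679, 0.15345853567123413), 87.6575698852539) 1172 0.0744667709006504
```

Request:
{"fn": "carry_out", "kwargs": {"steps": [[[-0.0025,0,0],0,1],[[-0.0025,0,0.003],0,1],[[-0.0025,0,0.006],0,1],[[-0.0025,0,0.009],0,1],[[-0.0025,0,0.009],0,1]]}}

```text
time: 11.1
tool_pos: [0.5252, 0.0465, 0.0803]
ee_rot: [3.142, -0.0, 3.083]
wrist_force: [-0.5, -0.7, 0.1]
width: 0.0007
finger_force: 0.0
```

Request:
{"fn": "carry_out", "kwargs": {"steps": [[[0,0,0.002],0,1],[[0,0,0.004],0,1],[[0,0,0.005],0,1],[[0,0,0.005],0,1]]}}

```text
time: 11.6
tool_pos: [0.5253, 0.0465, 0.0753]
ee_rot: [3.142, -0.0, 3.084]
wrist_force: [0.3, 0.7, -0.0]
width: 0.0004
finger_force: 0.0
```

Request:
{"fn": "carry_out", "kwargs": {"steps": [[[0,0,0.0005],0,1],[[0,0,0.001],0,1],[[0,0,0.001],0,1]]}}

```text
time: 11.98
tool_pos: [0.5255, 0.0465, 0.0749]
ee_rot: [3.141, 0.0, 3.084]
wrist_force: [-0.4, 0.4, 1.9]
width: 0.0006
finger_force: 1.0
```

Request:
{"fn": "carry_out", "kwargs": {"steps": [[[0,0,0.0005],0,1],[[0,0,0.001],0,1],[[0,0,0.001],0,1]]}}

```text
time: 12.35
tool_pos: [0.5256, 0.0465, 0.0747]
ee_rot: [3.141, 0.001, 3.084]
wrist_force: [-2.6, 0.2, 6.4]
width: 0.0005
finger_force: 3.2
```

Already supporting 6 N without rocking. Now the firm press, held for over a second.

Request:
{"fn": "carry_out", "kwargs": {"steps": [[[0,0,0.0006],0,1],[[0,0,0.0012],0,1],[[0,0,0.0012],0,1],[[0,0,0.0012],0,1],[[0,0,0.0012],0,1],[[0,0,0.0012],0,1]]}}

```text
time: 13.1
tool_pos: [0.5256, 0.0466, 0.0746]
ee_rot: [3.141, 0.001, 3.084]
wrist_force: [-4.6, 0.2, 11.0]
width: 0.0003
finger_force: 5.4
```

Request:
{"fn": "carry_out", "kwargs": {"steps": [[[0,0,0],0,1],[[0,0,0],0,1],[[0,0,0],0,1],[[0,0,0],0,1],[[0,0,0],0,1]]}}

```text
time: 13.72
tool_pos: [0.5256, 0.0465, 0.0746]
ee_rot: [3.141, 0.001, 3.084]
wrist_force: [-4.4, 0.1, 10.4]
width: 0.0006
finger_force: 5.4
```

The corner held 10–11 N for over a second and sank only about 0.1 mm. Lifting off.

Request:
{"fn": "carry_out", "kwargs": {"steps": [[[0,0,-0.002],0,1],[[0,0,-0.006],0,1],[[0,0,-0.03],0,1],[[0,0,-0.08],0,1],[[0,0,-0.13],0,1],[[0.05,0,-0.15],0,1],[[0.1,0,-0.15],0,1],[[0.15,0,-0.15],0,1],[[0.15,0,-0.15],0,1]]}}

```text
time: 14.85
tool_pos: [0.3738, 0.0554, 0.2225]
ee_rot: [3.141, 0.002, 3.084]
wrist_force: [0.8, -0.1, 0.6]
width: 0.0007
finger_force: 0.0
```

```bash
python3 - <<'E'
from h import *
for n in('top','side'):
    s=snap(n);C=cloud(s);z=C[...,2];b=((z>.066)&(z<.085)&(C[...,0]>.4)&(C[...,0]<.85)&(C[...,1]>-.25)&(C[...,1]<.1)).astype(np.uint8)
    n_,L,st,_=cv2.connectedComponentsWithStats(b);i=1+np.argmax(st[1:,4]);P=C[L==i]
    A=np.c_[P[:,:2]-[.6,-.05],np.ones(len(P))];print(cv2.minAreaRect(P[:,:2].astype(np.float32)),len(P),np.linalg.lstsq(A,P[:,2],rcond=None)[0])
save(s,'end.png')
hsv=cv2.cvtColor(s['image'],cv2.COLOR_RGB2HSV)
m=cv2.inRange(hsv,(12,50,90),(35,200,255));ok=(m>0)&(abs(C[...,0]-.52)<.03)&(abs(C[...,1]-.11)<.04)&(C[...,2]<.03)&(C[...,2]>.003)
print(C[ok].min(0),C[ok].max(0))
o=robot.get_obs();print(o['time'],o['tool_pos'],o['wrist_force'])
E
```

```text
((0.5984432697296143, -0.04844073951244354), (0.24038860201835632, 0.21794675290584564), 86.76182556152344) 2201 [-0.00463493 -0.00145583  0.07423249]
((0.5992040634155273, -0.04630228877067566), (0.2486986517906189, 0.21689292788505554), 86.82546997070312) 2140 [ 0.00221872 -0.00684753  0.07399048]
[0.49760367 0.07001234 0.00300256] [0.54470189 0.13622477 0.02496603]
14.95 [0.37611636 0.05517482 0.22241772] [-0.58626308 -0.22208146  0.47244227]
```

View pics/end.png

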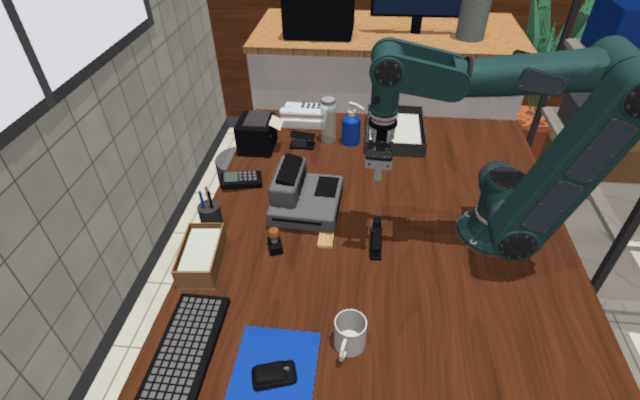

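The wedge (326,240) is still under the corner, the counter (307,200) is unmoved and level, the bystanders are in place and the hand is clear.

```bash
python3 -c "from bench import robot; print(robot.close_job())"
```

```text
the job is handed in; nothing more can be done
None
```

I pushed the wedge snug under the short foot (about 6.6 N at the end). The corner then held a 10–11 N press for about a second without rocking, the counter and bystanders stayed put, and I handed the job in at about 15 s with the hand clear.

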